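# Check the sprung plungers of a specimen carrier

### The job

Check that the five sprung plungers on the specimen carrier move freely: starting with the plunger next to the plain upright locating pin, run your closed fingertips lightly along the curved row, following its arc and staying low between plungers, so that each one dips a few millimetres in turn and springs back up. Do not grip, lift or shove the carrier, do not press hard, and leave everything else alone; finish clear of it.

Things in the scene. Friction and masses are not known exactly. Their poses are not given: they have to be found in the camera images.
- carrier: loose specimen carrier lying on the bench: dark steel disc 228 mm across, 22 mm thick, about 3.2 kg, central boss 32 mm across and 16 mm high; origin at the centre of its underside, z up. Five identical steel plungers stand on an arc of 88 mm radius about the centre, 53 mm apart: 1 to 5 at +70, +35, 0, -35, -70 degrees from its x axis (counter-clockwise from above)
- pin_top (a point): top of the upright locating pin, a plain headless steel cylinder 14 mm across, 32 mm tall above the disc (54 mm above the bench), on the same 88 mm circle at +108 degrees. It is 57 mm from plunger 1, at the end of the row where the work starts
- p1_top (a point): top of plunger 1 (first, next to the locating pin): shallow domed mushroom head 28 mm across (dome radius 20 mm), its top 44 mm above the bench when up; it sinks with the head
- p1 (a joint): how far plunger 1 is pressed down: 0 up (m), 0.008 at its stop; a spring returns it (starts to move at about 1 N, about 3 N at 4 mm, 5 N at the stop)
- p2_top (a point): top of plunger 2 (second): shallow domed mushroom head 28 mm across (dome radius 20 mm), its top 44 mm above the bench when up; it sinks with the head
- p2 (a joint): how far plunger 2 is pressed down: 0 up (m), 0.008 at its stop; a spring returns it (starts to move at about 1 N, about 3 N at 4 mm, 5 N at the stop)
- p3_top (a point): top of plunger 3 (third): shallow domed mushroom head 28 mm across (dome radius 20 mm), its top 44 mm above the bench when up; it sinks with the head
- p3 (a joint): how far plunger 3 is pressed down: 0 up (m), 0.008 at its stop; a spring returns it (starts to move at about 1 N, about 3 N at 4 mm, 5 N at the stop)
- p4_top (a point): top of plunger 4 (fourth): shallow domed mushroom head 28 mm across (dome radius 20 mm), its top 44 mm above the bench when up; it sinks with the head
- p4 (a joint): how far plunger 4 is pressed down: 0 up (m), 0.008 at its stop; a spring returns it (starts to move at about 1 N, about 3 N at 4 mm, 5 N at the stop)
- p5_top (a point): top of plunger 5 (fifth and last, far from the pin): shallow domed mushroom head 28 mm across (dome radius 20 mm), its top 44 mm above the bench when up; it sinks with the head
- p5 (a joint): how far plunger 5 is pressed down: 0 up (m), 0.008 at its stop; a spring returns it (starts to move at about 1 N, about 3 N at 4 mm, 5 N at the stop)
- gap12 (a point): point 86 mm from the carrier's centre, midway between plungers 1 and 2, fixed to the carrier at the height of the plunger tops (44 mm above the bench)
- gap23 (a point): point 86 mm from the carrier's centre, midway between plungers 2 and 3, fixed to the carrier at the height of the plunger tops (44 mm above the bench)
- gap34 (a point): point 86 mm from the carrier's centre, midway between plungers 3 and 4, fixed to the carrier at the height of the plunger tops (44 mm above the bench)
- gap45 (a point): point 86 mm from the carrier's centre, midway between plungers 4 and 5, fixed to the carrier at the height of the plunger tops (44 mm above the bench)
- mount_a: black resin specimen mount, cylinder 30 mm across, 20 mm tall, standing on the carrier on the side away from the plungers; origin at its underside; leave alone
- mount_b: as mount_a, beside it on the carrier; leave alone
- mount_c: as mount_a, standing on the bench by the carrier; leave alone
- jar: small jar with yellow cap, 64 mm across, 95 mm tall, origin at its underside; leave alone
- brushpot: white pot 76 mm across, 90 mm tall, with brushes up to 175 mm tall; origin at its underside; leave alone
- mouse: black computer mouse 105 x 60 x 30 mm; origin at its underside; leave alone
- driver: screwdriver 170 mm long lying on the bench; leave alone

How it is judged:
By the outcome, as a careful person would: the job done as asked, in the order asked, and still so for the second after the job is handed in, with the robot touching nothing.
It also fails if it takes over 42 s, if anything falls off the work surface, if the arm or the gripper's body presses on something with over 40 N, if the wrist force passes 120 N, or if a joint passes its speed limit or range.

### The arm

A 6-joint arm with a two-finger parallel gripper is mounted at the origin on the work surface. World frame = base frame: x ahead of the robot, y to its left, z up, the work surface at z = 0. Lengths are in m, angles in rad, forces in N, time in s.
With the tool pointing down it reaches from about 0.3 to 0.95 m from the base axis. Payload 3.1 kg.
Tool frame: the origin (TCP) lies between the finger pads, 19 mm behind the fingertips; this is the grasp point; z points along the fingers, y is the line along which they close (so a half turn about z gives the same grasp; the last joint's range is limited). The gripper opens to 85 mm and grips with 20 to 120 N. Pads are 22 mm wide; open, the fingers measure 114 mm over their backs; the gripper's body (76 mm by 85 mm) begins 54 mm behind the grasp point. The pads swing forward as they close: fully open they stand 13 mm farther back than shut.
Start: joints at [-1.383, 0.308, 1.634, -0, 1.2, -0.07], TCP at [0.159, -0.604, 0.25] pointing down, gripper open.
Joint ranges: [-3.06, 3.06], [-0.79, 1.96], [0.05, 2.63], [-1.19, 4.34], [0.05, 2.64], [-2.94, 2.94]. Speed limits (rad/s): [2.79, 2.79, 3.14, 3.14, 3.14, 3.14].

### API

Orientations are given as [roll, pitch, yaw] about the fixed x, y, z axes, in that order (R = Rz(yaw) Ry(pitch) Rx(roll)).
In Python, from rig import r gives the robot as it stands. The module is installed in compiled form; this text tells all that it offers.
- The arm moves only by the tool step_arm, never from a script. Its argument "targets" is a list of rows, each a list of 7 numbers: the shift along the world's x, y, z in mm, then the turn, a rotation vector about the world's x, y, z in rad, then the closure, from -1 (fully open) to 1 (shut), so that 0 is half open. In form: [[tx, ty, tz, ax, ay, az, gripper], ...]. A call has 1 to 5 rows; each row is the pose to reach, as a shift and turn from the pose commanded when the call began; what a row does not reach only later rows make up. A row lasts 1/8 s, in which the tool goes at most 62.5 mm and 10.7 degrees, less where a joint would pass 70% of its speed; a pose out of reach is approached as far as the arm can. A call with a gripper value outside its range is refused whole. The fingers move at their own pace and stop on an object; the grip force is fixed at half the most. Time passes only in rows, so rows that repeat a pose let the fingers close. It gives the time, the measured TCP pose, the force and the opening at its end, in the units of the state.
- r.read_state(): the state, without advancing time (a new reading comes with each control period).
- r.camera(name): name is "scene" or "top" or "wrist"; returns (picture, depth): 384x512x3 uint8, red, green, blue; 384x512 float32, m along the optical axis (not along the pixel's ray), 0 where there is no reading.
- r.camera_info(name): a dict with "intrinsics" (3x3 intrinsics, pixels), "dist" ([k1, k2, p1, p2, k3] as OpenCV has them; the pictures are not rectified), "rvec" (rotation vector, rad) and "tvec" (3), from world to camera coordinates, as OpenCV has them; the wrist camera has in their place "mount" (4x4, takes a point from camera to tool coordinates, whose origin is the TCP and whose axes are the flange's). Camera axes: x right, y down, z forward; pixel columns grow to the right and rows downward; lengths in m; the calibration is good to about 2 mm. A picture is of the moment at which its call begins: read the wrist's pose just before it. camera_info takes no time and is no camera call.
- r.close_job(): hands the job in, once; it reports no verdict.
The state is a dict: "time": time; "joints": joint angles; "qvel": joint speeds; "joint_efforts": joint torques, N m; "position": TCP position; "eef_rot": TCP orientation; "contact_force": force on the tool from outside, world axes, zero at the start; "torque": the same for the moment, N m; "grip_width": opening from 0.0 (shut) to 1.0 (fully open).
Only numpy, scipy, OpenCV 4.12 (cv2) and the standard library are available. Lean on these libraries where they do the work, as an engineer would, in place of code of your own. Each camera call takes 0.05 s, during which the arm holds its last target. There are 200 camera calls.

## Working session

There is one attempt and no reset: what is moved stays moved. The work goes in short steps, Python scripts to look and compute and a tool call to move; the robot and the scene stay as the last step left them, time stands still between calls to the robot, and variables do not carry over. Pictures are saved under pics/ and viewed, on a budget of 10 in all, crops included, one or two more only if the job needs it, and the job is handed in when it is done.

Besides the shell and the picture viewer there is one more tool, called as a command line: name --pt "numbers of a row" for each row, then --argument value for the rest. step_arm: Moves the arm, as the interface text tells. Its arguments: {"type":"object","properties":{"targets":{"type":"array","items":{"type":"array","items":{"type":"number"}}}},"required":["targets"]}

```bash
mkdir -p pics; python3 - <<'E'
from rig import r
import cv2,numpy as np
s=r.read_state();print(s)
for n in("top","scene"):
    p,d=r.camera(n);cv2.imwrite(f"pics/{n}0.png",p[:,:,::-1]);np.savez(f"{n}0.npz",p=p,d=d)
    print(n,{k:np.round(v,4).tolist() for k,v in r.camera_info(n).items() if k in("intrinsics","dist","rvec","tvec")})
E
```

```text
{'time': 0.0, 'joints': array([-1.38267108e+00,  3.09011028e-01,  1.63519386e+00, -7.13395973e-06,
        1.19970355e+00, -6.96940161e-02]), 'qvel': array([ 1.13298597e-03, -1.31395673e-05,  1.25841523e-03,  2.07442637e-04,
       -4.70406618e-04, -6.30261216e-04]), 'joint_efforts': array([-9.79465221e-04, -4.15260959e+01, -2.76668519e+01, -8.12146595e-05,
        1.04322328e-02,  1.10633007e-06]), 'position': array([ 0.15918622, -0.60357766,  0.2487398 ]), 'eef_rot': array([-3.13928204e+00, -1.54638738e-04,  2.57821677e-01]), 'contact_force': array([-0.01194399,  0.11965775, -0.5047304 ]), 'torque': array([-0.02641576,  0.07246565,  0.01452182]), 'grip_width': 0.9952546678020364}
top {'intrinsics': [[450.2453, 0.0, 251.0876], [0.0, 450.2453, 195.9286], [0.0, 0.0, 1.0]], 'dist': [-0.064, 0.0, 0.0, 0.0, 0.0], 'rvec': [2.1514, -2.1921, 0.1539], 'tvec': [0.0647, 0.527, 1.2568]}
scene {'intrinsics': [[357.5116, 0.0, 255.3425], [0.0, 357.5116, 187.688], [0.0, 0.0, 1.0]], 'dist': [0.0151, 0.0, 0.0, 0.0, 0.0], 'rvec': [2.2155, 1.4297, -0.4122], 'tvec': [-0.2703, -0.3405, 1.4485]}
```

View pics/top0.png

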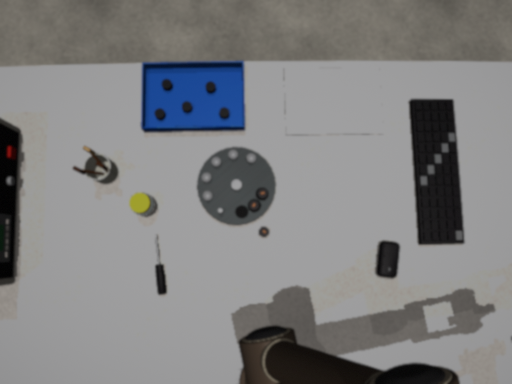

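View pics/scene0.png

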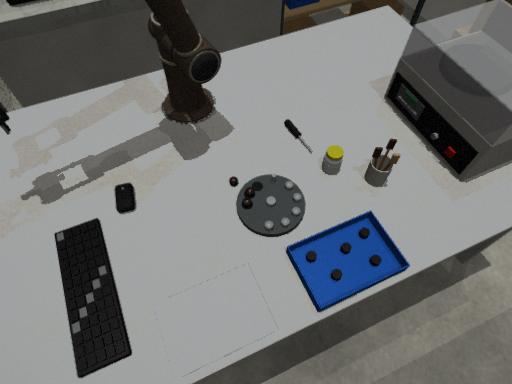

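The top view shows the carrier disc centred near (236,185). The pin is near (220,211), and the plungers run clockwise from (207,195) to (250,158). The mounts are at (254,205) and (262,194), next to a dark recess at (241,211). The jar is at (143,204).

```bash
cat > h.py <<'E'
from rig import r
import cv2,numpy as np
from scipy.spatial.transform import Rotation as R
def cam(n,pose=None):
    i=r.camera_info(n);K=np.array(i["intrinsics"],float);D=np.array(i["dist"],float)
    if n=="wrist":
        M=np.array(i["mount"]);Rt=R.from_euler('xyz',pose[1]).as_matrix()
        Rc=Rt@M[:3,:3];C=Rt@M[:3,3]+pose[0]
    else:
        Rm=cv2.Rodrigues(np.array(i["rvec"],float))[0];Rc=Rm.T;C=-Rc@np.array(i["tvec"],float).ravel()
    return K,D,Rc,C
def ray(c,uv,z):
    K,D,Rc,C=c
    u=cv2.undistortPoints(np.array(uv,float).reshape(-1,1,2),K,D).reshape(-1,2)
    d=np.c_[u,np.ones(len(u))]@Rc.T
    return C+d*((z-C[2])/d[:,2])[:,None]
def proj(c,X):
    K,D,Rc,C=c
    return cv2.projectPoints(np.array(X,float).reshape(-1,1,3),cv2.Rodrigues(Rc.T)[0],-Rc.T@C,K,D)[0].reshape(-1,2)
E
python3 - <<'E'
from h import *
p=np.load("top0.npz")["p"];c=cam("top")
g=cv2.cvtColor(p,cv2.COLOR_RGB2GRAY)
m=np.zeros_like(g);m[140:235,190:285]=(g[140:235,190:285]<130)*255
n,l,st,ce=cv2.connectedComponentsWithStats(m);k=1+np.argmax(st[1:,4])
cs,_=cv2.findContours((l==k).astype(np.uint8),cv2.RETR_EXTERNAL,cv2.CHAIN_APPROX_NONE)
e=cv2.fitEllipse(cs[0]);print("disc",e)
ctr=ray(c,[e[0]],0.011)[0];print("centre",ctr)
b=np.zeros_like(g);cv2.ellipse(b,(e[0],(e[1][0]-8,e[1][1]-8),e[2]),255,-1)
b=((b>0)&(g>125)).astype(np.uint8)
n,l,st,ce=cv2.connectedComponentsWithStats(b)
for i in range(1,n):
    if st[i,4]>6:
        X=ray(c,[ce[i]],0.042)[0];v=X-ctr;print(ce[i].round(1),st[i,4],X.round(4),"r",np.hypot(*v[:2]).round(4),"ang",np.degrees(np.arctan2(v[1],v[0])).round(1))
for n_,uv in(("jar",(143,204)),("pot",(100,168)),("mount_c",(264,231))):print(n_,ray(c,[uv],.05)[0])
E
```

```text
disc ((236.0065155029297, 185.7528533935547), (78.19974517822266, 78.32331085205078), 121.28443145751953)
centre [0.56097563 0.09754483 0.011     ]
[232.5 154. ] 16 [0.6486 0.1059 0.042 ] r 0.088 ang 5.4
[250.9 157.6] 17 [0.6373 0.0534 0.042 ] r 0.0881 ang -30.0
[215.9 161.4] 17 [0.6278 0.1536 0.042 ] r 0.0872 ang 40.0
[206. 177.] 21 [0.5832 0.1822 0.042 ] r 0.0875 ang 75.3
[236.1 184.2] 74 [0.5611 0.097  0.042 ] r 0.0005 ang -79.8
[207.  195.4] 17 [0.5306 0.1797 0.042 ] r 0.0876 ang 110.3
[219.6 209.9] 11 [0.4886 0.1445 0.042 ] r 0.0863 ang 147.0
jar [0.50830078 0.35883626 0.05      ]
pot [0.61299697 0.48211458 0.05      ]
mount_c [0.42659589 0.02118143 0.05      ]
```

The centre is (0.561, 0.0975) and the carrier yaw is about 40.2°. Plunger 1 is at (0.531, 0.180). I'll close the gripper and travel over at height, turning so the narrow 22 mm pad side runs along the arc.

step_arm --pt "22 34 0 0 0 0.162 1" --pt "44 68 0 0 0 0.324 1" --pt "66 102 0 0 0 0.486 1" --pt "88 136 0 0 0 0.648 1" --pt "110 170 0 0 0 0.81 1"

```text
time: 0.72
position: [0.2697, -0.4329, 0.2495]
eef_rot: [-3.141, -0.001, 1.073]
contact_force: [0.9, -0.1, -0.2]
grip_width: 0.001
```

step_arm --pt "34 42 0 0 0 0.162 1" --pt "68 84 0 0 0 0.324 1" --pt "102 126 0 0 0 0.486 1" --pt "136 168 0 0 0 0.648 1" --pt "170 210 0 0 0 0.81 1"

```text
time: 1.35
position: [0.44, -0.2227, 0.2497]
eef_rot: [-3.141, -0.0, 1.883]
contact_force: [1.0, -0.9, -0.1]
grip_width: -0.001
```

step_arm --pt "16 42 0 0 0 0.162 1" --pt "32 84 0 0 0 0.324 1" --pt "48 126 0 0 0 0.486 1" --pt "64 168 0 0 0 0.648 1" --pt "80 210 0 0 0 0.81 1"

```text
time: 1.98
position: [0.5194, -0.0129, 0.2496]
eef_rot: [-3.141, -0.001, 2.693]
contact_force: [0.4, 0.2, 0.2]
grip_width: -0.002
```

step_arm --pt "3 39 -10 0 0 0.162 1" --pt "6 78 -20 0 0 0.324 1" --pt "8 117 -30 0 0 0.486 1" --pt "10 156 -40 0 0 0.648 1" --pt "12 194 -50 0 0 0.81 1"

```text
time: 2.6
position: [0.5309, 0.1809, 0.1992]
eef_rot: [3.142, -0.001, -2.78]
contact_force: [0.4, -0.7, 0.8]
grip_width: 0.0
```

```bash
python3 - <<'E'
from h import *
s=r.read_state();c=cam("wrist",(s["position"],s["eef_rot"]))
p,d=r.camera("wrist");np.savez("w1.npz",p=p,d=d,pos=s["position"],rot=s["eef_rot"])
cv2.imwrite("pics/w1.png",p[:,:,::-1]);print(s["joints"],s["position"],s["eef_rot"],c[3])
ctr=np.array([.561,.0975])
for a in(148.2,110.2,75.2,40.2,5.2,-29.8):
    A=np.radians(a);print(a,proj(c,[[*(ctr+.088*np.array([np.cos(A),np.sin(A)])),.044]]).round(0))
tip=np.array(s["position"])-[0,0,.019];print("tip",proj(c,[tip]),"pads corners",d[300:384:20,256])
E
```

```text
[ 2.50756510e-01  2.40869278e-01  1.83007142e+00 -7.26635820e-05
  1.07140930e+00 -1.68174197e+00] [0.53088779 0.18087052 0.19918975] [ 3.14157217e+00 -7.59747291e-04 -2.77985567e+00] [0.46864025 0.15601975 0.32279841]
148.2 [[230. 113.]]
110.2 [[253. 178.]]
75.2 [[234. 232.]]
40.2 [[189. 264.]]
5.2 [[132. 266.]]
-29.8 [[ 79. 237.]]
tip [[254.57139611 246.65208768]] pads corners [0.12022346 0.37351695 0.08024535 0.07330284 0.06793945]
```

View pics/w1.png

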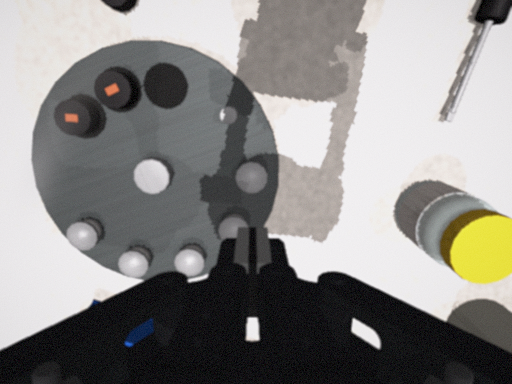

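The wrist view confirms the fit. Plunger 1 is at (252,178), the pin at (228,115), and plungers 3 to 5 lie within about 4 px of prediction. A depth check will refine the centres and the fingertip size.

```bash
python3 - <<'E'
from h import *
z=np.load("w1.npz");d=z["d"];c=cam("wrist",(z["pos"],z["rot"]))
K,D,Rc,C=c
v,u=np.mgrid[:384,:512];n=cv2.undistortPoints(np.stack([u,v],-1).reshape(-1,1,2).astype(float),K,D).reshape(-1,2)
X=(np.c_[n,np.ones(len(n))]*d.reshape(-1,1))@Rc.T+C
ok=d.ravel()>0
ctr=np.array([.561,.0975]);rr=np.hypot(*(X[:,:2]-ctr).T)
print("disc z",np.median(X[ok&(rr<.07)&(rr>.03),2]))
for a in(148.2,110.2,75.2,40.2,5.2,-29.8):
    A=np.radians(a);q=ctr+.088*np.array([np.cos(A),np.sin(A)])
    s=ok&(np.hypot(*(X[:,:2]-q).T)<.022)&(X[:,2]>.034)&(X[:,2]<.065)
    if s.sum()>20:print(a,s.sum(),((X[s,:2].max(0)+X[s,:2].min(0))/2-q).round(4),(X[s,:2].mean(0)-q).round(4),np.percentile(X[s,2],95).round(4))
T=R.from_euler('xyz',z["rot"]).inv().apply(X-z["pos"])
s=ok&(np.abs(T[:,0])<.03)&(np.abs(T[:,1])<.03)&(T[:,2]>.0)&(T[:,2]<.03)
print("tip tool-frame",T[s].min(0),T[s].max(0),np.percentile(T[s],[2,98],axis=0))
E
```

```text
disc z 0.02303711806921524
148.2 259 [ 0.0018 -0.0004] [ 0.0015 -0.0002] 0.0547
110.2 767 [ 0.0018 -0.0003] [ 0.0008 -0.0009] 0.0438
75.2 437 [ 0.0005 -0.0019] [-0.0024 -0.0043] 0.0439
40.2 653 [ 0.0007 -0.0004] [-0.0009 -0.0004] 0.0437
5.2 670 [ 0.0017 -0.0007] [-0.0008 -0.0002] 0.0436
-29.8 713 [ 0.0016 -0.0004] [-0.0008  0.0008] 0.0437
tip tool-frame [ 6.48722405e-03 -1.46497051e-02  4.63478774e-06] [0.01212438 0.0125494  0.01689026] [[ 0.0069273  -0.01381747  0.00024943]
 [ 0.01186153  0.01176755  0.01513586]]
```

step_arm --pt "0.7 -1.3 -30 0 0 -0.01 1" --pt "0.7 -1.3 -60 0 0 -0.01 1" --pt "0.7 -1.3 -90 0 0 -0.01 1" --pt "0.7 -1.3 -115 0 0 -0.01 1" --pt "0.7 -1.3 -129 0 0 -0.01 1"

```text
time: 3.28
position: [0.5307, 0.1778, 0.0691]
eef_rot: [3.141, -0.003, -2.796]
contact_force: [-0.9, 0.1, -0.6]
grip_width: 0.0
```

step_arm --pt "0 0 0 0 0 0 1" --pt "0 0 0 0 0 0 1"

```text
time: 3.52
position: [0.5329, 0.1785, 0.0719]
eef_rot: [-3.141, 0.002, -2.796]
contact_force: [0.7, 0.6, 0.4]
grip_width: 0.0
```

step_arm --pt "0 0 -2 0 0 0 1" --pt "0 0 -4 0 0 0 1" --pt "0 0 -5.5 0 0 0 1" --pt "0 0 -7 0 0 0 1" --pt "0 0 -7 0 0 0 1"

```text
time: 4.15
position: [0.5319, 0.1783, 0.0638]
eef_rot: [3.142, -0.0, -2.795]
contact_force: [0.8, 0.9, -0.7]
grip_width: -0.001
```

step_arm --pt "0 0 -1 0 0 0 1" --pt "0 0 -2 0 0 0 1" --pt "0 0 -2 0 0 0 1"

```text
time: 4.53
position: [0.5321, 0.1784, 0.0621]
eef_rot: [-3.142, 0.0, -2.795]
contact_force: [-0.0, 0.0, 2.5]
grip_width: 0.004
```

step_arm --pt "0 0 -1 0 0 0 1" --pt "0 0 -2.3 0 0 0 1" --pt "0 0 -2.3 0 0 0 1" --pt "0 0 -2.3 0 0 0 1"

```text
time: 5.03
position: [0.5321, 0.1784, 0.0598]
eef_rot: [-3.142, 0.0, -2.795]
contact_force: [0.7, 0.0, 2.1]
grip_width: -0.002
```

```bash
python3 - <<'E'
from h import *
F=[];P=[]
for i in range(4):
    r.camera("wrist");s=r.read_state();F.append(s["contact_force"]);P.append(s["position"])
print(np.round(F,2),np.mean(F,0),np.mean(P,0),s["eef_rot"])
E
```

```text
[[ 0.28  0.11  2.  ]
 [-0.41 -0.65  2.  ]
 [-0.86  0.44  1.68]
 [-0.81 -0.39  2.22]] [-0.45012068 -0.12114044  1.97465183] [0.53212422 0.1783659  0.05975634] [-3.14155440e+00  1.77769038e-04 -2.79543470e+00]
```

Contact is about 2 N, so plunger 1 is dipped about 2 mm. I'll go 1.2 mm lower, then sweep the arc.

```bash
python3 - <<'E'
import numpy as np
c=np.array([562,97.]);f=lambda a,r=87:c+r*np.array([np.cos(np.radians(a)),np.sin(np.radians(a))])
p=np.array([532.1,178.4]);a=110.2
while a>-48:
    rows=[np.round(f(a-3*(k+1))-p,1) for k in range(5)]
    print(round(a-15,1),[[*map(float,x)] for x in rows]);p=p+rows[-1];a-=15
print(np.round(np.radians(3*np.arange(1,6)),4))
E
```

```text
95.2 [[4.2, 1.7], [8.6, 2.9], [13.0, 3.9], [17.5, 4.7], [22.0, 5.2]]
80.2 [[4.6, 0.3], [9.1, 0.4], [13.7, 0.2], [18.2, -0.2], [22.7, -0.9]]
65.2 [[4.5, -0.9], [8.9, -2.0], [13.2, -3.3], [17.5, -4.9], [21.7, -6.7]]
50.2 [[4.1, -2.0], [8.0, -4.3], [11.9, -6.7], [15.6, -9.3], [19.2, -12.2]]
35.2 [[3.4, -3.0], [6.7, -6.1], [9.8, -9.5], [12.7, -13.0], [15.4, -16.7]]
20.2 [[2.5, -3.7], [4.8, -7.7], [7.0, -11.7], [8.9, -15.8], [10.5, -20.1]]
5.2 [[1.5, -4.3], [2.7, -8.7], [3.7, -13.1], [4.5, -17.6], [5.0, -22.1]]
-9.8 [[0.3, -4.6], [0.4, -9.1], [0.2, -13.7], [-0.2, -18.2], [-0.9, -22.7]]
-24.8 [[-0.9, -4.5], [-2.0, -8.9], [-3.3, -13.2], [-4.9, -17.5], [-6.7, -21.7]]
-39.8 [[-2.0, -4.1], [-4.3, -8.0], [-6.7, -11.9], [-9.3, -15.6], [-12.2, -19.2]]
-54.8 [[-3.0, -3.4], [-6.1, -6.7], [-9.5, -9.8], [-13.0, -12.7], [-16.7, -15.4]]
[0.0524 0.1047 0.1571 0.2094 0.2618]
```

step_arm --pt "0 0 -0.6 0 0 0 1" --pt "0 0 -1.2 0 0 0 1" --pt "0 0 -1.2 0 0 0 1"

```text
time: 5.6
position: [0.5321, 0.1784, 0.0585]
eef_rot: [-3.142, 0.0, -2.795]
contact_force: [-0.1, 0.3, 3.0]
grip_width: -0.003
```

step_arm --pt "4.2 1.7 0 0 0 -0.052 1" --pt "8.6 2.9 0 0 0 -0.105 1" --pt "13.0 3.9 0 0 0 -0.157 1" --pt "17.5 4.7 0 0 0 -0.209 1" --pt "22.0 5.2 0 0 0 -0.262 1"

```text
time: 6.22
position: [0.5539, 0.1835, 0.0581]
eef_rot: [-3.141, -0.001, -3.059]
contact_force: [0.6, -0.3, 0.4]
grip_width: -0.001
```

step_arm --pt "4.6 0.3 0 0 0 -0.052 1" --pt "9.1 0.4 0 0 0 -0.105 1" --pt "13.7 0.2 0 0 0 -0.157 1" --pt "18.2 -0.2 0 0 0 -0.209 1" --pt "22.7 -0.9 0 0 0 -0.262 1"

```text
time: 6.85
position: [0.5722, 0.1825, 0.0565]
eef_rot: [-3.139, -0.01, 2.962]
contact_force: [-1.3, -0.6, 2.0]
grip_width: 0.001
```

step_arm --pt "0 0 0 0 0 0 1" --pt "0 0 0 0 0 0 1"

```text
time: 7.1
position: [0.5759, 0.1825, 0.0581]
eef_rot: [-3.141, -0.002, 2.965]
contact_force: [-2.9, 0.1, 2.6]
grip_width: 0.0
```

```bash
python3 - <<'E'
from h import *
for i in range(3):
    p,d=r.camera("wrist");s=r.read_state();print(s["contact_force"].round(2),s["position"].round(4),s["eef_rot"].round(4),s["joints"].round(3),s["qvel"].round(3))
c=cam("wrist",(s["position"],s["eef_rot"]));cv2.imwrite("pics/w2.png",p[:,:,::-1])
ctr=np.array([.562,.097])
for a in(148.2,110.2,75.2,40.2,5.2,-29.8):
    A=np.radians(a);print(a,proj(c,[[*(ctr+.088*np.array([np.cos(A),np.sin(A)])),.044]]).round(0))
p,d=r.camera("top");cv2.imwrite("pics/t2.png",cv2.resize(p[110:270,150:350,::-1],None,fx=4,fy=4,interpolation=cv2.INTER_CUBIC)[:600])
E
```

```text
[-2.4  -0.    3.35] [0.5762 0.1825 0.0583] [-3.1411e+00 -1.0000e-03  2.9644e+00] [ 0.235  0.51   1.791 -0.     0.842 -1.159] [-0.    -0.003 -0.006 -0.    -0.005  0.003]
[-2.84 -0.31  2.26] [0.5764 0.1826 0.0585] [-3.1413e+00 -4.0000e-04  2.9642e+00] [ 0.235  0.509  1.79  -0.     0.842 -1.159] [-0.002 -0.001 -0.005 -0.    -0.003  0.001]
[-2.23 -0.33  2.21] [0.5766 0.1826 0.0585] [-3.1415e+00 -1.0000e-04  2.9641e+00] [ 0.235  0.509  1.79  -0.     0.842 -1.159] [-0.001  0.    -0.001 -0.001 -0.003  0.001]
148.2 [[115.  58.]]
110.2 [[229. 154.]]
75.2 [[257. 265.]]
40.2 [[216. 355.]]
5.2 [[132. 402.]]
-29.8 [[ 27. 400.]]
```

View pics/w2.png

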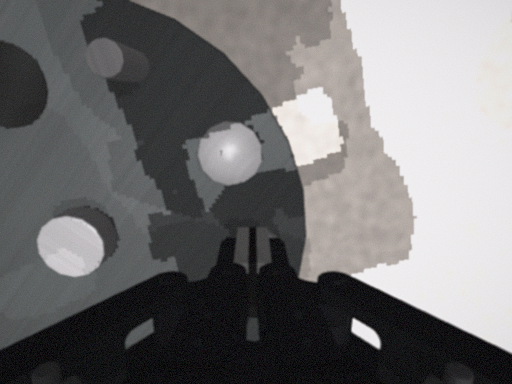

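Nothing has shifted: plunger 1 sits at (229,153), where it was predicted, and is back up. Tracking lagged briefly on plunger 2's flank, so I'll continue slower.

```bash
python3 - <<'E'
import numpy as np
c=np.array([562,97.]);f=lambda a,r=87:c+r*np.array([np.cos(np.radians(a)),np.sin(np.radians(a))])
p=f(80.2);a=80.2
while a>-49:
    rows=[np.round(f(a-2*(k+1))-p,1) for k in range(5)]
    print(round(a-10,1),[[*map(float,x)] for x in rows]);p=p+rows[-1];a-=10
E
```

```text
70.2 [[3.0, -0.6], [5.9, -1.2], [8.9, -2.0], [11.8, -2.9], [14.7, -3.9]]
60.2 [[2.8, -1.1], [5.6, -2.2], [8.4, -3.5], [11.1, -4.9], [13.7, -6.3]]
50.2 [[2.6, -1.6], [5.2, -3.2], [7.7, -5.0], [10.1, -6.8], [12.5, -8.7]]
40.2 [[2.3, -2.0], [4.5, -4.0], [6.7, -6.2], [8.7, -8.4], [10.7, -10.7]]
30.2 [[2.0, -2.3], [3.8, -4.7], [5.5, -7.2], [7.2, -9.8], [8.8, -12.4]]
20.2 [[1.5, -2.6], [2.9, -5.3], [4.1, -8.1], [5.3, -10.9], [6.4, -13.7]]
10.2 [[1.0, -2.9], [1.9, -5.8], [2.7, -8.7], [3.4, -11.6], [4.0, -14.6]]
0.2 [[0.5, -3.0], [0.9, -6.0], [1.2, -9.1], [1.3, -12.1], [1.4, -15.1]]
-9.8 [[-0.1, -3.1], [-0.2, -6.1], [-0.5, -9.1], [-0.8, -12.1], [-1.3, -15.1]]
-19.8 [[-0.5, -3.0], [-1.2, -6.0], [-2.0, -8.9], [-2.9, -11.8], [-3.9, -14.7]]
-29.8 [[-1.0, -2.8], [-2.2, -5.6], [-3.5, -8.4], [-4.8, -11.1], [-6.3, -13.8]]
-39.8 [[-1.6, -2.6], [-3.2, -5.1], [-4.9, -7.6], [-6.8, -10.1], [-8.7, -12.4]]
-49.8 [[-2.0, -2.3], [-4.0, -4.5], [-6.2, -6.7], [-8.4, -8.8], [-10.7, -10.8]]
```

step_arm --pt "3.0 -0.6 0 0 0 -0.035 1" --pt "5.9 -1.2 0 0 0 -0.07 1" --pt "8.9 -2.0 0 0 0 -0.105 1" --pt "11.8 -2.9 0 0 0 -0.14 1" --pt "14.7 -3.9 0 0 0 -0.175 1"

```text
time: 7.92
position: [0.5917, 0.1787, 0.0585]
eef_rot: [3.142, 0.0, 2.786]
contact_force: [-1.5, 1.0, 2.6]
grip_width: -0.004
```

step_arm --pt "2.8 -1.1 0 0 0 -0.035 1" --pt "5.6 -2.2 0 0 0 -0.07 1" --pt "8.4 -3.5 0 0 0 -0.105 1" --pt "11.1 -4.9 0 0 0 -0.14 1" --pt "13.7 -6.3 0 0 0 -0.175 1"

```text
time: 8.55
position: [0.6054, 0.1722, 0.0582]
eef_rot: [-3.142, 0.0, 2.611]
contact_force: [-0.3, -0.3, 0.3]
grip_width: -0.001
```

step_arm --pt "2.6 -1.6 0 0 0 -0.035 1" --pt "5.2 -3.2 0 0 0 -0.07 1" --pt "7.7 -5.0 0 0 0 -0.105 1" --pt "10.1 -6.8 0 0 0 -0.14 1" --pt "12.5 -8.7 0 0 0 -0.175 1"

```text
time: 9.18
position: [0.6158, 0.1649, 0.058]
eef_rot: [-3.14, -0.004, 2.436]
contact_force: [-3.2, 2.6, 1.8]
grip_width: 0.006
```

step_arm --pt "2.3 -2.0 0 0 0 -0.035 1" --pt "4.5 -4.0 0 0 0 -0.07 1" --pt "6.7 -6.2 0 0 0 -0.105 1" --pt "8.7 -8.4 0 0 0 -0.14 1" --pt "10.7 -10.7 0 0 0 -0.175 1"

```text
time: 9.8
position: [0.629, 0.1528, 0.0588]
eef_rot: [3.141, 0.001, 2.261]
contact_force: [-2.1, 2.3, 3.2]
grip_width: 0.001
```

step_arm --pt "2.0 -2.3 0 0 0 -0.035 1" --pt "3.8 -4.7 0 0 0 -0.07 1" --pt "5.5 -7.2 0 0 0 -0.105 1" --pt "7.2 -9.8 0 0 0 -0.14 1" --pt "8.8 -12.4 0 0 0 -0.175 1"

```text
time: 10.42
position: [0.6374, 0.1402, 0.0584]
eef_rot: [3.141, 0.001, 2.087]
contact_force: [0.2, 0.4, 2.1]
grip_width: -0.001
```

step_arm --pt "1.5 -2.6 0 0 0 -0.035 1" --pt "2.9 -5.3 0 0 0 -0.07 1" --pt "4.1 -8.1 0 0 0 -0.105 1" --pt "5.3 -10.9 0 0 0 -0.14 1" --pt "6.4 -13.7 0 0 0 -0.175 1"

```text
time: 11.05
position: [0.6435, 0.1267, 0.0583]
eef_rot: [-3.141, 0.0, 1.912]
contact_force: [1.1, -0.0, 0.1]
grip_width: -0.004
```

```bash
python3 - <<'E'
from h import *
s=r.read_state();p,d=r.camera("wrist")
print(s["time"],s["contact_force"].round(2),s["position"].round(4),s["eef_rot"].round(4))
c=cam("wrist",(s["position"],s["eef_rot"]))
ctr=np.array([.562,.097]);o=p[:,:,::-1].copy()
for a in(148.2,110.2,75.2,40.2,5.2,-29.8):
    A=np.radians(a);q=proj(c,[[*(ctr+.088*np.array([np.cos(A),np.sin(A)])),.054 if a>140 else .044]])[0];print(a,q.round(0))
    cv2.drawMarker(o,tuple(int(x) for x in np.clip(q,-999,999)),(0,0,255),0,10)
cv2.imwrite("pics/w3.png",o)
E
```

```text
11.05 [ 1.1  -0.01  0.14] [0.6435 0.1267 0.0583] [-3.1414  0.      1.9115]
148.2 [-138.   88.]
110.2 [22. 37.]
75.2 [159.  80.]
40.2 [243. 183.]
5.2 [250. 292.]
-29.8 [195. 372.]
```

View pics/w3.png

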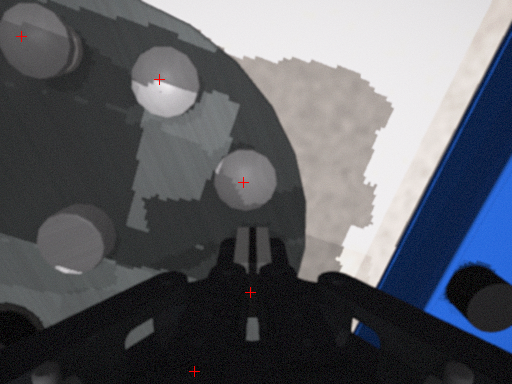

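Plungers 1 to 3 are up again at (36,40), (165,81) and (245,179). Plunger 1 is some pixels off its prediction, so I'll check whether the carrier has crept.

```bash
python3 - <<'E'
from h import *
s=r.read_state();c=cam("wrist",(s["position"],s["eef_rot"]))
for n,uv,z in(("p1",(36,40),.041),("p2",(165,81),.041),("p3",(245,179),.041),("boss",(71,239),.038)):
    X=ray(c,[uv],z)[0];v=X[:2]-[.562,.097];print("wrist",n,X.round(4),np.hypot(*v).round(4),np.degrees(np.arctan2(v[1],v[0])).round(1))
p,d=r.camera("top");c=cam("top")
a=np.load("top0.npz")["p"]
o=np.hstack([cv2.resize(x[140:230,190:282,::-1],None,fx=4,fy=4,interpolation=cv2.INTER_CUBIC) for x in(a,p)])
cv2.imwrite("pics/t3.png",o)
E
```

```text
wrist p1 [0.5352 0.1799 0.041 ] 0.0871 107.9
wrist p2 [0.5862 0.1821 0.041 ] 0.0884 74.1
wrist p3 [0.6298 0.1545 0.041 ] 0.0889 40.3
wrist boss [0.5632 0.0997 0.038 ] 0.0029 66.8
```

View pics/t3.png

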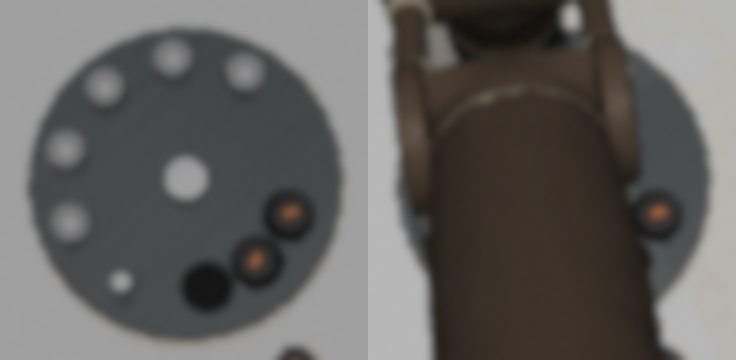

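In the top view, the disc edge and the mount at (290,215) are where they were, so the carrier hasn't moved. Continuing with plungers 4 and 5.

step_arm --pt "1.0 -2.9 0 0 0 -0.035 1" --pt "1.9 -5.8 0 0 0 -0.07 1" --pt "2.7 -8.7 0 0 0 -0.105 1" --pt "3.4 -11.6 0 0 0 -0.14 1" --pt "4.0 -14.6 0 0 0 -0.175 1"

```text
time: 11.78
position: [0.6482, 0.112, 0.059]
eef_rot: [3.14, 0.001, 1.737]
contact_force: [-0.1, 2.8, 2.6]
grip_width: 0.002
```

step_arm --pt "0.5 -3.0 0 0 0 -0.035 1" --pt "0.9 -6.0 0 0 0 -0.07 1" --pt "1.2 -9.1 0 0 0 -0.105 1" --pt "1.3 -12.1 0 0 0 -0.14 1" --pt "1.4 -15.1 0 0 0 -0.175 1"

```text
time: 12.4
position: [0.6489, 0.097, 0.0584]
eef_rot: [-3.141, 0.0, 1.562]
contact_force: [-0.3, 1.7, 3.1]
grip_width: 0.002
```

step_arm --pt "-0.1 -3.1 0 0 0 -0.035 1" --pt "-0.2 -6.1 0 0 0 -0.07 1" --pt "-0.5 -9.1 0 0 0 -0.105 1" --pt "-0.8 -12.1 0 0 0 -0.14 1" --pt "-1.3 -15.1 0 0 0 -0.175 1"

```text
time: 13.02
position: [0.647, 0.0817, 0.0579]
eef_rot: [-3.141, 0.001, 1.386]
contact_force: [-0.3, 0.8, -0.3]
grip_width: -0.004
```

step_arm --pt "-0.5 -3.0 0 0 0 -0.035 1" --pt "-1.2 -6.0 0 0 0 -0.07 1" --pt "-2.0 -8.9 0 0 0 -0.105 1" --pt "-2.9 -11.8 0 0 0 -0.14 1" --pt "-3.9 -14.7 0 0 0 -0.175 1"

```text
time: 13.65
position: [0.6447, 0.0681, 0.0593]
eef_rot: [3.14, -0.002, 1.211]
contact_force: [0.9, 3.6, 2.0]
grip_width: -0.003
```

step_arm --pt "-1.0 -2.8 0 0 0 -0.035 1" --pt "-2.2 -5.6 0 0 0 -0.07 1" --pt "-3.5 -8.4 0 0 0 -0.105 1" --pt "-4.8 -11.1 0 0 0 -0.14 1" --pt "-6.3 -13.8 0 0 0 -0.175 1"

```text
time: 14.28
position: [0.6374, 0.0533, 0.0586]
eef_rot: [3.141, -0.0, 1.036]
contact_force: [0.7, 0.7, 3.0]
grip_width: 0.0
```

step_arm --pt "-1.6 -2.6 0 0 0 -0.035 1" --pt "-3.2 -5.1 0 0 0 -0.07 1" --pt "-4.9 -7.6 0 0 0 -0.105 1" --pt "-6.8 -10.1 0 0 0 -0.14 1" --pt "-8.7 -12.4 0 0 0 -0.175 1"

```text
time: 14.9
position: [0.628, 0.0407, 0.0581]
eef_rot: [-3.141, 0.001, 0.862]
contact_force: [0.4, 0.1, 1.6]
grip_width: -0.0
```

step_arm --pt "-2.0 -2.3 0 0 0 -0.035 1" --pt "-4.0 -4.5 0 0 0 -0.07 1" --pt "-6.2 -6.7 0 0 0 -0.105 1" --pt "-8.4 -8.8 0 0 0 -0.14 1" --pt "-8.4 -8.8 0 0 0 -0.14 1"

```text
time: 15.52
position: [0.62, 0.0323, 0.0583]
eef_rot: [-3.141, 0.0, 0.723]
contact_force: [-0.8, 0.5, -1.2]
grip_width: 0.002
```

Every plunger gave a 2–3 N dip and released. Next I'll lift straight up and move clear to the side.

step_arm --pt "0 0 20 0 0 0 1" --pt "0 0 50 0 0 0 1" --pt "0 0 90 0 0 0 1" --pt "0 0 130 0 0 0 1" --pt "0 0 170 0 0 0 1"

```text
time: 16.15
position: [0.6207, 0.0326, 0.2317]
eef_rot: [3.14, -0.002, 0.724]
contact_force: [0.8, -0.5, -0.0]
grip_width: 0.003
```

step_arm --pt "-10 -50 0 0 0 0 1" --pt "-20 -100 0 0 0 0 1" --pt "-30 -150 0 0 0 0 1" --pt "-45 -200 0 0 0 0 1" --pt "-60 -250 0 0 0 0 1"

```text
time: 16.77
position: [0.5603, -0.2192, 0.2305]
eef_rot: [3.139, -0.001, 0.724]
contact_force: [-0.7, -0.1, 0.3]
grip_width: -0.002
```

step_arm --pt "-20 -40 0 0 0 0 1" --pt "-40 -80 0 0 0 0 1" --pt "-60 -100 0 0 0 0 1" --pt "-60 -100 0 0 0 0 1" --pt "-60 -100 0 0 0 0 1"

```text
time: 17.4
position: [0.5009, -0.3173, 0.2296]
eef_rot: [3.14, -0.001, 0.724]
contact_force: [0.5, 0.4, -0.2]
grip_width: -0.001
```

```bash
python3 - <<'E'
from h import *
p,d=r.camera("top");c=cam("top");s=r.read_state();print(s["time"],s["contact_force"].round(1),s["qvel"].round(3))
a=np.load("top0.npz")["p"]
o=np.hstack([cv2.resize(x[140:240,190:285,::-1],None,fx=4,fy=4,interpolation=cv2.INTER_CUBIC) for x in(a,p)])
cv2.imwrite("pics/t4.png",o)
for q in(a,p):
    g=cv2.cvtColor(q,cv2.COLOR_RGB2GRAY);w=g[140:235,190:285]
    n,l,st,ce=cv2.connectedComponentsWithStats(((w>125)).astype(np.uint8))
    print([tuple((ce[i]+[190,140]).round(1)) for i in range(1,n) if 6<st[i,4]<120])
E
```

```text
17.45 [ 0.1  0.1 -0.2] [ 0.01   0.005  0.001 -0.004 -0.001 -0.001]
[(np.float64(232.5), np.float64(154.0)), (np.float64(250.9), np.float64(157.6)), (np.float64(215.9), np.float64(161.4)), (np.float64(206.0), np.float64(177.0)), (np.float64(236.1), np.float64(184.2)), (np.float64(207.0), np.float64(195.4)), (np.float64(219.6), np.float64(209.9))]
[(np.float64(232.6), np.float64(153.7)), (np.float64(250.6), np.float64(157.5)), (np.float64(215.7), np.float64(161.3)), (np.float64(205.9), np.float64(176.7)), (np.float64(236.0), np.float64(184.0)), (np.float64(206.9), np.float64(195.2)), (np.float64(219.6), np.float64(210.0))]
```

View pics/t4.png

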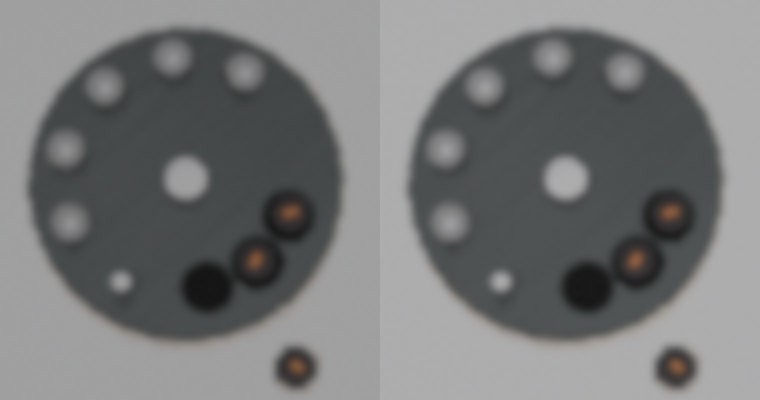

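The before and after views match to within 0.3 px: carrier, plungers, pin and mounts are all where they started. The arm is clear, so I'm handing in.

```bash
python3 -c "
from rig import r
print(r.close_job())"
```

```text
the job is handed in; nothing more can be done
None
```

I ran the closed fingertips along the arc from plunger 1 (next to the pin) to plunger 5, at an almost constant low height. I then lifted off and parked well clear, and handed the job in at about 17.5 s.

- **Dips:** each plunger pushed back with about 2–3 N as the fingertips passed over it, which is a dip of roughly 2–4 mm. The force fell to nearly nothing between plungers. I judged the dips from force and fingertip height; plunger travel was not measured directly.
- **Side force:** it stayed at about 4 N or less in the readings.
- **Last checks:** before and after top views agree within about 0.3 px (under 1 mm), so the carrier, pin and nearby mounts did not move. I did not compare the jar, pot, mouse or driver afterwards. The wrist view taken on the way showed plungers 1–3 back up. For 4 and 5 I have only the force dropping off and the final top view, which looks the same as at the start.
- **Disagreements:** going onto plunger 2 the arm briefly lagged about 4 mm and sat 2 mm low, so that dip may have been a little deeper; I slowed down after that. The same mid-sweep wrist view put plunger 1 a few millimetres off prediction, but the top view showed no movement, so I put it down to calibration.

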